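Used coffee capsule through the waste flap

ROBOT

A 6-joint arm with a two-finger parallel gripper is mounted at the origin on the work surface. World frame = base frame: x ahead of the robot, y to its left, z up, the work surface at z = 0. Lengths are in m, angles in rad, forces in N, time in s.
With the tool pointing down it reaches from about 0.425 to 0.95 m from the base axis. Payload 3.5 kg.
Tool frame: the origin (TCP) lies on the centre line of the jaws, within the pads' length; the fingertips stand 14 mm ahead of it and the grasp point (between the pads) lies 5 mm behind it (ctrl.finger_overhang is the distance from the TCP to the fingertips, in m); z points along the fingers, y is the line along which they close (so a half turn about z gives the same grasp; the last joint's range is limited). The gripper opens to 85 mm and grips with 20 to 120 N. Pads are 22 mm wide; open, the fingers measure 114 mm over their backs; the gripper's body (76 mm by 85 mm) begins 54 mm behind the grasp point. The pads swing forward as they close: fully open they stand 13 mm farther back than shut.
Start: joints at [-1.443, 0.286, 1.577, -0, 1.279, -0.15], TCP at [0.185, -0.649, 0.245] pointing down, gripper open.
Joint ranges: [-2.77, 2.77], [-0.9, 2.22], [0.21, 2.48], [-1.53, 4.67], [0.24, 2.81], [-2.84, 2.84]. Speed limits (rad/s): [2.79, 2.79, 3.14, 3.14, 3.14, 3.14].

INTERFACE

Orientations are given as a unit quaternion [x, y, z, w].
In Python, from plant import ctrl gives the robot as it stands.
- The arm moves only by the tool send_rows, never from a script. Its argument "moves" is text: rows parted by semicolons, each of 7 numbers parted by spaces: the turn, a rotation vector about the tool's x, y, z in units of 360 degrees (1.0 is 360 degrees), then the shift along the tool's x, y, z in units of 20 cm (1.0 is 20 cm), then the gripper's target within -1 to 1 (fully open at 1, half-way at 0, shut at -1). A call has 1 to 12 rows; each row is the pose to reach, as a shift and turn from the pose commanded when the call began, along the tool's axes at that moment, turning the shorter way round; what a row does not reach only later rows make up. A row lasts 1/8 s, in which the tool goes at most 62.5 mm and 10.7 degrees, less where a joint would pass 70% of its speed; a pose out of reach is approached as far as the arm can. A call with a number of a shift or a turn outside -1 to 1 is refused whole. A call with a gripper value outside its range is refused whole. The fingers move at their own pace and stop on an object; "newtons" is the grip in N (left out, the last holds). Time passes only in rows, so rows that repeat a pose let the fingers close. It gives the time, the measured TCP pose, the force, the opening and the grip force at its end, in the units of the state.
- ctrl.get_state(): the state, without advancing time (a new reading comes with each control period).
- ctrl.read_camera(name): name is "scene" or "side" or "wrist"; returns a dict with "image" (384x512x3 uint8, red, green, blue), "fovy" (degrees; the focal length in pixels is half the picture's height over the tangent of half this angle, whatever the lens; pixels are square), "cx", "cy" (the principal point, pixels), "distortion" ([k1, k2, p1, p2, k3] as OpenCV has them; the pictures are not rectified), "extrinsics" (4x4, takes a point from camera to world coordinates). Camera axes: x right, y up, looking along -z (the intrinsics and any distortion apply to the point x, -y, -z); pixel columns grow to the right and rows downward; lengths in m; the calibration is good to about 2 mm. A picture is of the moment at which its call begins. There is no depth.
- ctrl.sign_off(): hands the job in; it is judged then, once.
The state is a dict: "time": time; "qpos": joint angles; "dq": joint speeds; "joint_efforts": joint torques, N m; "eef_pos": TCP position; "tcp_rot": TCP orientation; "contact_force": force on the tool from outside, world axes, zero at the start; "wrist_torque": the same for the moment, N m; "opening": opening from 0.0 (shut) to 1.0 (fully open); "finger_force": force on a finger pad.
Only numpy, scipy, OpenCV 4.12 (cv2) and the standard library are available. Lean on these libraries where they do the work, as an engineer would, in place of code of your own. Each camera call takes 0.05 s, during which the arm holds its last target. There are 200 camera calls.

TASK

Clear away the used coffee capsule left standing on the coffee station's steel top: slide it along to the self-closing waste flap, push the flap down with one finger and, keeping it down, push the capsule through with the other finger so that it drops into the waste drawer; then come away and let the flap close. Only push the capsule lightly: do not squeeze or lift it, and do not push it onto the flap while the flap is shut. Leave the cups, jars, spoon and tub where they are.

Things in the scene. Friction and masses are not known exactly. Their poses are not given: they have to be found in the camera images.
- station: Coffee station: low stainless box, 280 (x) by 360 (y) by 150 mm high, origin at centre of underside, x away from its drawer front, y to its flap end; yaw within 0.3 rad. Level top at z 150, a 3 mm plate; opening x -95..35, y 20..140, shut by the flap; plain for y < 20, where the capsule stands. Below it one hollow drawer, about 135 deep, reaching under the plain part too. Handle sticks out 40 mm at the front.
- flap (a joint): Waste flap, metal plate 128 (x) by 119 (y) by 3 mm, flush in the opening, hinged at station y = 140 (end away from the capsule). 0 = shut, level; positive: free edge, next to the plain part, swings down into the drawer, to 1.2 rad. A spring shuts it: 0.6 N at the free edge starts it, then 0.1 to 0.25 N m (1 to 6 N). The capsule's weight does not open it.
- flap_edge (a point): Middle of the flap's free edge, on its upper face; it moves with the flap, 119 mm from the hinge.
- chute_edge (a point): Middle of the fixed edge of the opening over which the capsule has to go, at the height of the top: station x = -30, y = +20, z = 150 mm. The edge is rolled down with a 4 mm radius.
- flap_hinge (a point): Middle of the flap's hinge line, at the height of the top: station x = -30, y = +140, z = 150 mm. The direction from chute_edge to flap_hinge is the station's +y.
- capsule: Used coffee capsule, thin aluminium, 14 to 28 g, slides at under 0.5 N, crumples at 30 N, standing foil side down on the plain part of the top, centre 70 to 130 mm before the opening, up to 50 mm either side of its middle. Round: bottom rim 48 mm wide, 2 mm thick; body above narrows from 40 mm to 34 mm wide at 20 mm height, 20 mm at the flat top, 28 mm high. Origin at centre of underside, z up.
- demitasse: Small white espresso cup, 60 mm wide, 52 mm high, with handle, on the station's top behind the capsule (station x about +95, y about -115 mm). Leave alone.
- creamer: Small glass jar with white cap, 44 mm wide, 60 mm high, on the station's top towards its back (station x about +100, y about 0 mm). Leave alone.
- mug: Blue mug, 82 mm wide, 95 mm high, on the table right of the station. Leave alone.
- sugar: Sugar jar, glass with steel cap, 84 mm wide, 120 mm high, on the table right of the station. Leave alone.
- tumbler: Clear plastic tumbler, 74 mm wide, 110 mm high, on the table left of the station. Leave alone.
- teaspoon: Steel teaspoon, 140 mm long, on the table left of the station. Leave alone.
- tub: Clear food tub with white lid, 138 by 108 mm, 63 mm high, on the table left of the robot. Leave alone.

How it is judged:
By the outcome, as a careful person would: the job done as asked, in the order asked, and still so for the second after the job is handed in, with the robot touching nothing.
It also fails if it takes over 51 s, if anything falls off the work surface, if the arm or the gripper's body presses on something with over 40 N, if the wrist force passes 120 N, or if a joint passes its speed limit or range.

## Working session

There is one attempt and no reset: what is moved stays moved. The work goes in short steps, Python scripts to look and compute and a tool call to move; the robot and the scene stay as the last step left them, time stands still between calls to the robot, and variables do not carry over. Pictures are saved under pics/ and viewed, at most 10 in all, crops included, and the job is handed in when it is done.

Besides the shell and the picture viewer there is one more tool, called after "Request:" as name(argument=value, ...) on one line, values as JSON. send_rows: Moves the arm, as the interface text tells. Its arguments: {"type":"object","properties":{"moves":{"type":"string"},"newtons":{"type":"number"}},"required":["moves"]}

```bash
ls; mkdir -p pics; cat > h.py <<'E'
import numpy as np, cv2
from plant import ctrl
def look(n):
    return ctrl.read_camera(n)
def K(c):
    f=c["image"].shape[0]/2/np.tan(np.radians(c["fovy"])/2)
    return np.array([[f,0,c["cx"]],[0,f,c["cy"]],[0,0,1.]])
def ray(c,uv):
    p=cv2.undistortPoints(np.array(uv,float).reshape(-1,1,2),K(c),np.array(c["distortion"],float))[:,0]
    E=np.array(c["extrinsics"]); d=np.c_[p[:,0],-p[:,1],-np.ones(len(p))]@E[:3,:3].T
    return E[:3,3],d
def onz(c,uv,z):
    o,d=ray(c,uv); return o+d*((z-o[2])/d[:,2])[:,None]
def proj(c,P):
    E=np.array(c["extrinsics"]); q=(np.atleast_2d(P)-E[:3,3])@E[:3,:3]
    q=np.c_[q[:,0],-q[:,1],-q[:,2]]
    return cv2.projectPoints(q,np.zeros(3),np.zeros(3),K(c),np.array(c["distortion"],float))[0][:,0]
def save(c,n,s=1.5):
    im=cv2.cvtColor(c["image"],cv2.COLOR_RGB2BGR); cv2.imwrite("pics/"+n+".png",cv2.resize(im,None,fx=s,fy=s))
E
python3 - <<'E'
from h import *
import pickle
s=ctrl.get_state(); print(s)
D={}
for n in ("scene","side","wrist"):
    D[n]=c=look(n); print(n,np.round(c["extrinsics"],3).tolist(),c["fovy"],c["distortion"])
    save(c,n+"0",1.5)
pickle.dump(D,open("c0.pkl","wb"))
print(ctrl.finger_overhang)
E
```

```text
pics
{'time': 0.0, 'qpos': array([-1.44301079e+00,  2.87184045e-01,  1.57821028e+00, -4.65128472e-06,
        1.27859680e+00, -1.49948677e-01]), 'dq': array([ 2.04795323e-03,  2.65669708e-05, -8.01947365e-04, -1.06212179e-03,
        1.80711684e-04, -1.92231008e-04]), 'joint_efforts': array([-1.14048269e-04, -4.05977690e+01, -2.92628878e+01, -1.63982768e-04,
        5.81662389e-03,  3.46204004e-06]), 'eef_pos': array([ 0.18504832, -0.64847651,  0.24391687]), 'tcp_rot': array([ 9.90372643e-01,  1.38421785e-01,  1.10630208e-05, -1.19918706e-03]), 'contact_force': array([-0.77744678,  0.34898863, -0.33514072]), 'wrist_torque': array([ 0.00903633,  0.02134226, -0.03326327]), 'finger_force': 0.0, 'opening': 0.9956801931908297}
scene [[0.593, -0.677, 0.436, 1.113], [0.805, 0.495, -0.327, -0.479], [0.005, 0.544, 0.839, 1.365], [0.0, 0.0, 0.0, 1.0]] 44.00372296932054 [0.01051181 0.         0.         0.         0.        ]
side [[-0.721, 0.348, -0.6, -0.235], [-0.693, -0.339, 0.636, 0.758], [0.018, 0.874, 0.485, 0.691], [0.0, 0.0, 0.0, 1.0]] 48.986242882750474 [-0.00981462  0.          0.          0.          0.        ]
wrist [[0.275, 0.913, 0.3, 0.263], [-0.962, 0.261, 0.085, -0.627], [-0.001, -0.312, 0.95, 0.372], [0.0, 0.0, 0.0, 1.0]] 70.163256344722 [-0.02503449  0.          0.          0.          0.        ]
0.014
```

View pics/scene0.png

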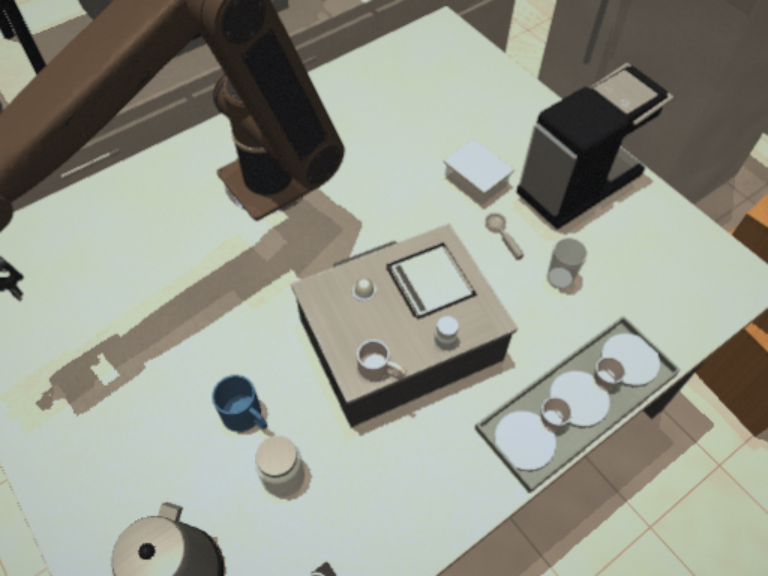

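View pics/side0.png

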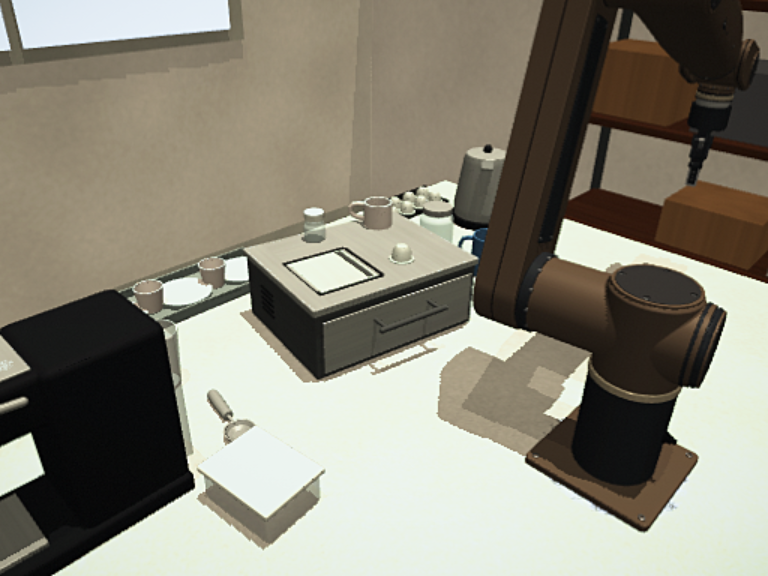

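The scene view (1.5x scale) shows the station with the capsule near (363,288). The flap quad is near (388,264), (440,244), (475,297) and (418,316), with its dark strip on the capsule side. The side view shows the capsule at (402,255) and the flap around (333,270).

```bash
python3 - <<'E'
from h import *
import pickle
D=pickle.load(open("c0.pkl","rb"))
for n,box in (("scene",(190,145,350,285)),("side",(155,130,330,260))):
    c=D[n]; x0,y0,x1,y1=box
    save({"image":c["image"][y0:y1,x0:x1]},n+"_crop",4.5)
c=D["scene"]
q=np.array([[293,286],[450,226],[517,328],[350,400],[388,264],[440,244],[475,297],[418,316],[363,295]])/1.5
print(np.round(onz(c,q,0.15),3))
c=D["side"]
q=np.array([[247,251],[318,308],[477,262],[283,265],[344,248],[383,275],[322,294],[402,260]])/1.5
print(np.round(onz(c,q,0.15),3))
E
```

```text
[[ 0.394 -0.161  0.15 ]
 [ 0.464  0.191  0.15 ]
 [ 0.733  0.138  0.15 ]
 [ 0.664 -0.21   0.15 ]
 [ 0.464  0.026  0.15 ]
 [ 0.488  0.144  0.15 ]
 [ 0.631  0.118  0.15 ]
 [ 0.598 -0.001  0.15 ]
 [ 0.495 -0.06   0.15 ]]
[[ 0.716  0.139  0.15 ]
 [ 0.458  0.182  0.15 ]
 [ 0.375 -0.145  0.15 ]
 [ 0.621  0.126  0.15 ]
 [ 0.596 -0.005  0.15 ]
 [ 0.463  0.021  0.15 ]
 [ 0.488  0.146  0.15 ]
 [ 0.48  -0.049  0.15 ]]
```

View pics/scene_crop.png

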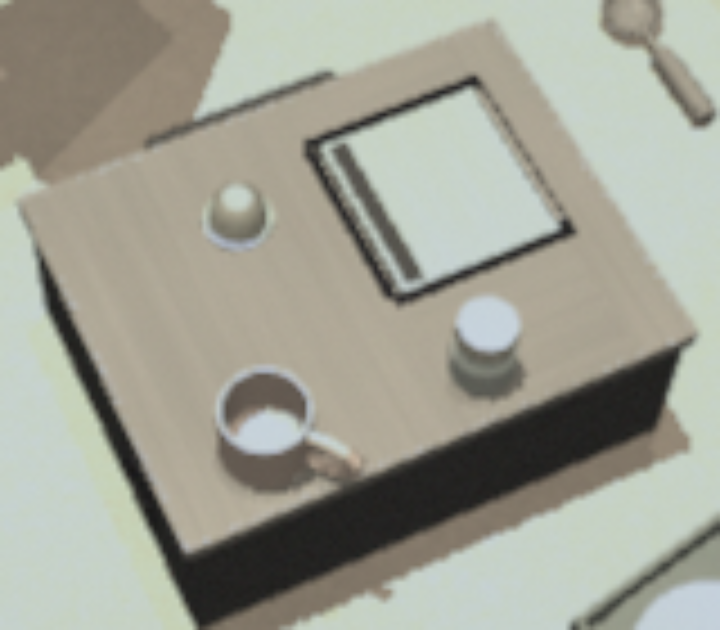

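View pics/side_crop.png

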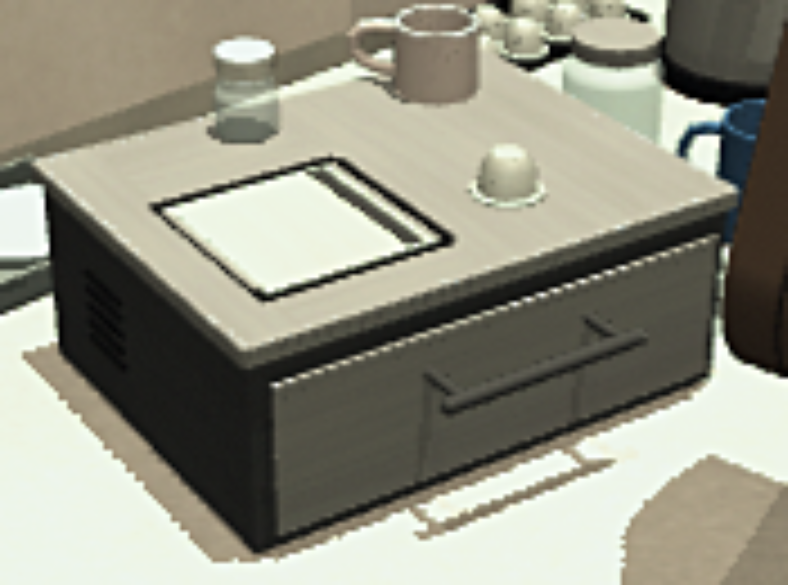

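The crops show the opening's outline, the station corners and the capsule rim: scene-crop centre about (238,220), side-crop centre about (508,188). I'll fit the station pose from these points.

```bash
python3 - <<'E'
from h import *
import pickle
D=pickle.load(open("c0.pkl","rb"))
S=np.array([[22,204],[492,22],[695,338],[188,552],[308,148],[477,79],[575,230],[398,300]])/4.5+[190,145]
Sm=np.array([[-140,-180],[-140,180],[140,180],[140,-180],[-95,20],[-95,140],[35,140],[35,20]])/1e3
T=np.array([[32,160],[245,362],[738,195],[150,207],[335,157],[453,240],[263,298]])/4.5+[155,130]
Tm=np.array([[140,180],[-140,180],[-140,-180],[35,140],[35,20],[-95,20],[-95,140]])/1e3
def fit(M,W):
    a=M-M.mean(0); b=W-W.mean(0)
    th=np.arctan2((a[:,0]*b[:,1]-a[:,1]*b[:,0]).sum(),(a*b).sum())
    R=np.array([[np.cos(th),-np.sin(th)],[np.sin(th),np.cos(th)]]); t=W.mean(0)-R@M.mean(0)
    return th,R,t,W-(M@R.T+t)
W1=onz(D["scene"],S,.15)[:,:2]; W2=onz(D["side"],T,.15)[:,:2]
k1=onz(D["scene"],np.array([[238,222]])/4.5+[190,145],.151)[0,:2]
k2=onz(D["side"],np.array([[508,188]])/4.5+[155,130],.151)[0,:2]
for M,W in ((Sm,W1),(Tm,W2),(np.r_[Sm,Tm],np.r_[W1,W2])):
    th,R,t,r=fit(M,W); print("yaw",round(th,4),"t",np.round(t,4),"res mm",np.round(r*1e3,1).tolist())
    for k in (k1,k2): print(" capsule world",np.round(k,4),"station",np.round(R.T@(k-t),4))
E
```

```text
yaw -0.1954 t [ 0.5623 -0.0118] res mm [[2.5, -0.2], [0.4, -1.0], [1.4, -3.2], [-0.9, 0.7], [-3.4, -5.5], [-3.5, 6.8], [3.9, 6.5], [-0.3, -4.2]]
 capsule world [ 0.4903 -0.0529] station [-0.0627 -0.0544]
 capsule world [ 0.4859 -0.0542] station [-0.0668 -0.0564]
yaw -0.2078 t [ 0.5541 -0.01  ] res mm [[3.0, 0.6], [-10.5, 6.9], [-1.8, 3.2], [7.4, 4.8], [5.0, -9.7], [-2.6, -8.6], [-0.6, 2.7]]
 capsule world [ 0.4903 -0.0529] station [-0.0536 -0.0551]
 capsule world [ 0.4859 -0.0542] station [-0.0576 -0.0573]
yaw -0.1984 t [ 0.5587 -0.0109] res mm [[6.5, -1.6], [3.3, -2.2], [4.5, -3.5], [3.3, 0.1], [0.1, -6.7], [-0.4, 5.7], [7.0, 5.8], [3.3, -5.0], [-0.2, -0.2], [-13.2, 8.7], [-7.8, 5.6], [4.0, 5.1], [0.5, -9.2], [-6.9, -6.9], [-3.8, 4.2]]
 capsule world [ 0.4903 -0.0529] station [-0.0588 -0.0547]
 capsule world [ 0.4859 -0.0542] station [-0.0629 -0.0568]
```

```bash
cat >> h.py <<'E'
from scipy.spatial.transform import Rotation as Ro
YAW=-0.198; T0=np.array([0.560,-0.0112,0.0])
def Rs(): return Ro.from_euler("z",YAW).as_matrix()
def st2w(p): return Rs()@np.array(p,float)+T0
def w2st(p): return Rs().T@(np.array(p,float)-T0)
def toolR(ang,tilt):
    """-y tool along d (station +y turned ang deg towards +x); tilt: front (-y) finger lower"""
    h=np.radians(ang); d=Rs()@np.array([np.sin(h),np.cos(h),0]); a=np.radians(tilt); up=np.array([0,0,1.])
    y=-(np.cos(a)*d-np.sin(a)*up); z=-(np.cos(a)*up+np.sin(a)*d)
    return np.c_[np.cross(y,z),y,z]
def plan(P,R):
    s=ctrl.get_state(); R0=Ro.from_quat(s["tcp_rot"])
    print("turn",np.round((R0.inv()*Ro.from_matrix(R)).as_rotvec()/2/np.pi,4),"shift",np.round(R0.inv().apply(np.array(P)-s["eef_pos"])/.2,3),"t",s["time"])
E
python3 - <<'E'
from h import *
plan(np.r_[0.47,-0.10,0.34],toolR(20,0))
E
```

```text
turn [-3.000e-04  1.000e-04  1.313e-01] shift [ 2.122 -2.248 -0.474] t 0.15
```

Request:
send_rows(moves="0 0 0 0 0 -0.25 1; 0 0 0 0.7 -0.75 -0.47 1; 0 0 0 0.7 -0.75 -0.47 1; 0 0 0 0.7 -0.75 -0.47 1; 0 0 0 0.7 -0.75 -0.47 1")

```text
time: 0.78
eef_pos: [0.2799, -0.4642, 0.3404]
tcp_rot: [0.99, 0.14, 0.0, 0.001]
contact_force: [0.3, 0.5, 0.5]
opening: 1.001
finger_force: 0.0
```

Request:
send_rows(moves="0 0 0 0.7 -0.75 0 1; 0 0 0 0.7 -0.75 0 1; 0 0 0 0.7 -0.75 0 1; 0 0 0 0.7 -0.75 0 1")

```text
time: 1.27
eef_pos: [0.373, -0.2818, 0.3391]
tcp_rot: [0.99, 0.14, -0.0, 0.0]
contact_force: [1.3, -0.1, 0.0]
opening: 1.003
finger_force: 0.0
```

Request:
send_rows(moves="0 0 0.131 0.72 -0.75 0 1; 0 0 0.131 0.72 -0.75 0 1; 0 0 0.131 0.72 -0.75 0 1; 0 0 0.131 0.72 -0.75 0 1; 0 0 0.131 0.72 -0.75 0 1; 0 0 0.131 0.72 -0.75 0 1; 0 0 0.131 0.72 -0.75 0 1")

```text
time: 2.15
eef_pos: [0.4694, -0.1011, 0.339]
tcp_rot: [0.963, -0.269, -0.0, 0.0]
contact_force: [0.8, 0.4, 0.9]
opening: 1.0
finger_force: 0.0
```

```bash
python3 - <<'E'
from h import *
import pickle
c=look("wrist"); pickle.dump(c,open("w1.pkl","wb")); save(c,"w1",1.5); s=ctrl.get_state(); print(s["time"],s["eef_pos"],s["tcp_rot"],s["qpos"])
cap=w2st([0.488,-0.0535,0]); print(cap)
for n,p in (("open",[(-.095,.02,.15),(-.095,.14,.15),(.035,.14,.15),(.035,.02,.15)]),("corner",[(-.14,-.18,.15),(.14,-.18,.15),(-.14,.18,.15)]),("cap",[(cap[0],cap[1],.15)])):
    print(n,np.round(proj(c,[st2w(q) for q in p])*1.5).tolist())
E
```

```text
2.2 [ 0.46935593 -0.10110953  0.33908549] [ 9.63086471e-01 -2.69192099e-01 -2.20222709e-04  1.22941818e-04] [-4.23757194e-01 -2.15667866e-01  1.92356610e+00 -3.12335387e-04
  1.43409281e+00  1.69218991e+00]
[-0.06227248 -0.05563657  0.        ]
open [[245.0, 339.0], [123.0, 381.0], [40.0, 245.0], [171.0, 191.0]]
corner [[487.0, 311.0], [372.0, -75.0], [111.0, 433.0]]
cap [[312.0, 275.0]]
```

View pics/w1.png

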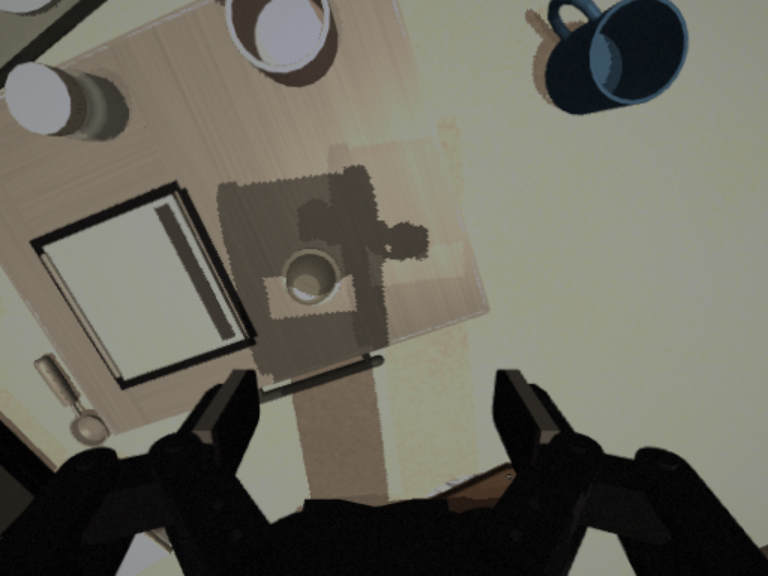

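The wrist view shows the capsule rim centred at about (312,277) and the opening's inner corner near (245,337). Both agree with my station estimate to within 2 to 3 mm. The open fingertips are at (258,372) and (495,372).

```bash
python3 - <<'E'
from h import *
import pickle
c=pickle.load(open("w1.pkl","rb")); s=ctrl.get_state(); R=Ro.from_quat(s["tcp_rot"])
for z in (0,.001,.007,.014):
    P=[s["eef_pos"]+R.apply([x,y,z]) for x in(.011,-.011) for y in(-.0425,-.057,.0425,.057)]
    print(z,np.round(proj(c,P)*1.5).tolist())
print(np.round(w2st(onz(c,[[312/1.5,277/1.5]],.151)[0]),4))
E
```

```text
0 [[254.0, 368.0], [213.0, 367.0], [496.0, 368.0], [537.0, 368.0], [259.0, 421.0], [220.0, 421.0], [490.0, 421.0], [529.0, 421.0]]
0.001 [[255.0, 366.0], [214.0, 366.0], [495.0, 366.0], [536.0, 366.0], [260.0, 419.0], [221.0, 419.0], [489.0, 419.0], [528.0, 419.0]]
0.007 [[259.0, 358.0], [220.0, 358.0], [491.0, 359.0], [530.0, 358.0], [264.0, 410.0], [227.0, 410.0], [485.0, 410.0], [523.0, 410.0]]
0.014 [[264.0, 350.0], [226.0, 350.0], [486.0, 350.0], [523.0, 350.0], [269.0, 400.0], [233.0, 399.0], [481.0, 400.0], [517.0, 400.0]]
[-0.0637 -0.055   0.151 ]
```

```bash
python3 - <<'E'
from h import *
s=ctrl.get_state(); R=Ro.from_quat(s["tcp_rot"]); out=[]
for n in ("side","scene"):
    c=look(n); im=cv2.cvtColor(c["image"],cv2.COLOR_RGB2BGR)
    o=proj(c,s["eef_pos"]+R.apply([0,0,-.04]))[0]; x0,y0=int(o[0])-50,int(o[1])-60; k=6 if n=="side" else 6
    x0=min(max(x0,0),512-66); y0=min(max(y0,0),384-95)
    a=cv2.resize(im[y0:y0+95,x0-0:x0+66 if 0 else x0+100],None,fx=4,fy=4,interpolation=cv2.INTER_CUBIC)
    for y,col in ((.0425,(0,0,255)),(.057,(0,255,0)),(.075,(255,0,0))):
        for z in (0,-.02,-.04,-.06):
            for sg in (1,-1):
                p=(proj(c,s["eef_pos"]+R.apply([0,sg*y,z]))[0]-[x0,y0]+.5)*4; cv2.circle(a,(int(p[0]),int(p[1])),2,col,-1)
    out.append(a)
cv2.imwrite("pics/grip.png",np.hstack(out)[:, :800])
E
```

```text
(no output)
```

View pics/grip.png

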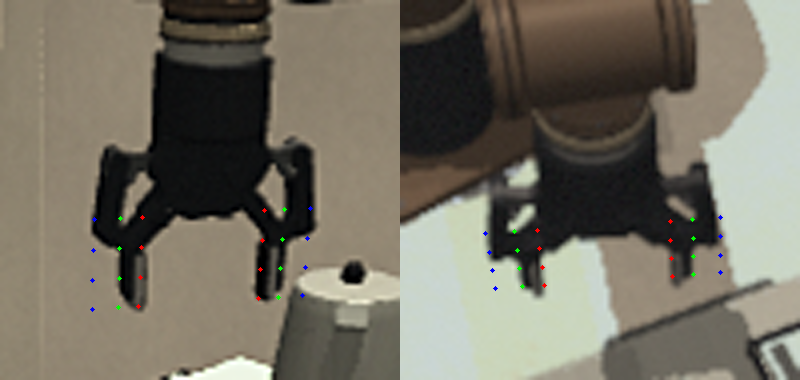

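The gripper montage shows the open tips level with the TCP (±1 mm). The knuckle corner is at about tool y 74, z -50 mm. Plan:
1. Straddle the capsule with the tool vertical and slide it to about 12 mm short of the edge.
2. Tilt the tool 22° so the front finger holds the flap down while the rear finger pushes the capsule through.

```bash
python3 - <<'E'
from h import *
R=toolR(20,0); c=st2w([-.063,-.055,0]); d=-R[:,1]
for z in (.195,.155): plan(np.r_[c[:2],z],R)
p=c+d*(.0185+.043/np.cos(np.radians(20))); plan(np.r_[p[:2],.155],R); print(p)
E
```

```text
turn [0.     0.     0.0002] shift [-0.048 -0.253  0.721] t 2.3
turn [0.     0.     0.0002] shift [-0.048 -0.253  0.921] t 2.3
turn [0.     0.     0.0002] shift [-0.047 -0.574  0.921] t 2.3
[0.52083872 0.00214848 0.        ]
```

Request:
send_rows(moves="0 0 0 -0.048 -0.253 0.3 1; 0 0 0 -0.048 -0.253 0.6 1; 0 0 0 -0.048 -0.253 0.72 1; 0 0 0 -0.048 -0.253 0.80 1; 0 0 0 -0.048 -0.253 0.86 1; 0 0 0 -0.048 -0.253 0.9 1; 0 0 0 -0.048 -0.253 0.915 1; 0 0 0 -0.048 -0.253 0.915 1; 0 0 0 -0.048 -0.253 0.915 1")

```text
time: 3.42
eef_pos: [0.4879, -0.052, 0.157]
tcp_rot: [0.963, -0.269, 0.001, 0.0]
contact_force: [0.2, 0.7, -0.1]
opening: 0.998
finger_force: 0.0
```

```bash
python3 - <<'E'
from h import *
c=look("wrist"); save(c,"w2",1.5); s=ctrl.get_state(); print(s["time"],s["eef_pos"],w2st(s["eef_pos"]),s["contact_force"])
E
```

```text
3.475 [ 0.48788997 -0.05195267  0.15698588] [-0.06268474 -0.05414113  0.15698588] [-0.14678629 -0.07915569 -0.53889035]
```

View pics/w2.png

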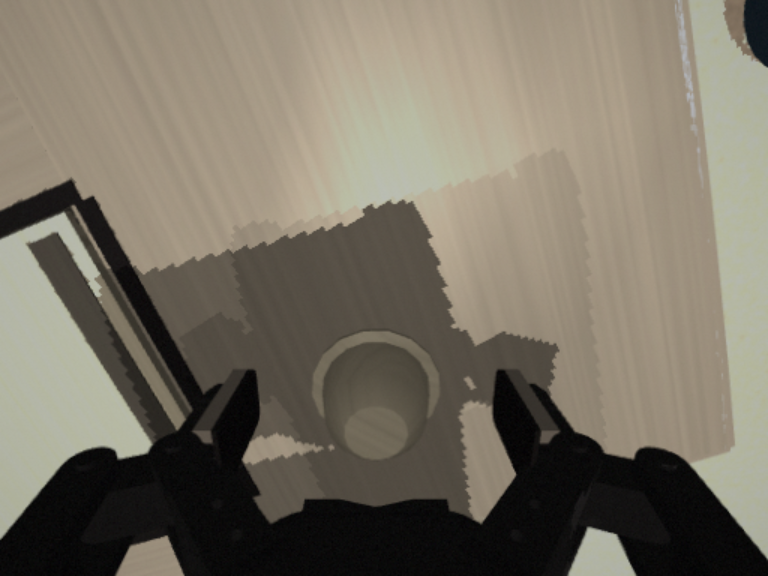

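The wrist view shows the capsule centred between the fingers: rim from x 312 to 439, fingertips at 258 and 495. Now I'll slide it along the diagonal.

Request:
send_rows(moves="0 0 0 0 -0.04 0.01 1; 0 0 0 0 -0.08 0.01 1; 0 0 0 0 -0.10 0.01 1; 0 0 0 0 -0.125 0.01 1; 0 0 0 0 -0.15 0.01 1; 0 0 0 0 -0.18 0.01 1; 0 0 0 0 -0.21 0.01 1; 0 0 0 0 -0.24 0.01 1; 0 0 0 0 -0.27 0.01 1; 0 0 0 0 -0.30 0.01 1; 0 0 0 0 -0.32 0.01 1; 0 0 0 0 -0.335 0.01 1")

```text
time: 4.97
eef_pos: [0.5224, 0.0057, 0.1543]
tcp_rot: [0.963, -0.269, -0.0, 0.0]
contact_force: [-0.7, -0.4, -0.7]
opening: 0.999
finger_force: 0.1
```

```bash
python3 - <<'E'
from h import *
import pickle
c=look("wrist"); pickle.dump(c,open("w3.pkl","wb")); save(c,"w3",1.5); s=ctrl.get_state(); print(s["time"],s["eef_pos"],w2st(s["eef_pos"]),s["contact_force"])
print(proj(c,[st2w([-.095,.02,.15]),st2w([.035,.02,.15])])*1.5)
E
```

```text
5.025 [0.52249058 0.00582257 0.15435728] [-0.04012505  0.00931155  0.15435728] [-0.39805893  0.57988608 -0.63087952]
[[395.07959351 505.06087196]
 [262.31838252 203.99134523]]
```

View pics/w3.png

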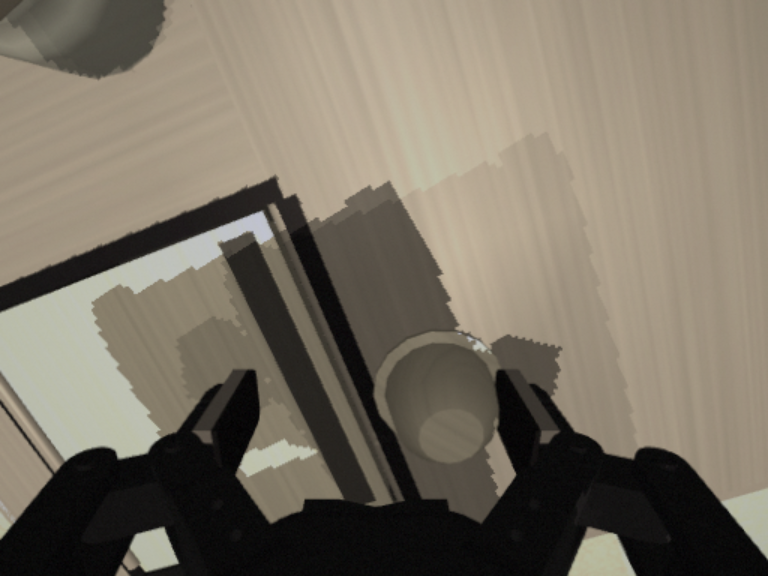

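The wrist view shows the capsule rim from x 375 to 502, so its centre is about 12.7 mm before the edge. Its rim is about 9 mm short of the opening. Next I'll back off, lift and tilt.

```bash
python3 - <<'E'
from h import *
R=toolR(20,22); d=-toolR(20,0)[:,1]; c=st2w([-.0481,-.0127,.150])
r=c-d*.031+[0,0,.0035]; P=r-R[:,1]*.0425
print(P)
plan(P+[0,0,.06],R)
E
```

```text
[ 0.51471388 -0.00701158  0.13757922]
turn [-0.0611 -0.0001  0.0003] shift [ 0.     0.075 -0.216] t 5.025
```

Request:
send_rows(moves="0 0 0 0 0.05 0 1; 0 0 0 0 0.075 0 1; 0 0 0 0 0.075 -0.2 1; 0 0 0 0 0.075 -0.35 1; -0.03 0 0 0 0.075 -0.35 1; -0.061 0 0 0 0.075 -0.35 1; -0.061 0 0 0 0.075 -0.35 1; -0.061 0 0 0 0.075 -0.35 1; -0.061 0 0 0 0.075 -0.35 1")

```text
time: 6.15
eef_pos: [0.5142, -0.0081, 0.2245]
tcp_rot: [0.945, -0.265, -0.051, 0.183]
contact_force: [0.2, -0.9, -0.5]
opening: 0.998
finger_force: 0.0
```

```bash
python3 - <<'E'
from h import *
import pickle
c=look("wrist"); pickle.dump(c,open("w4.pkl","wb")); save(c,"w4",1.5); s=ctrl.get_state(); print(s["time"],s["eef_pos"],s["qpos"],s["contact_force"])
q=Ro.from_quat(s["tcp_rot"]); print("cap",proj(c,[st2w([-.0481,-.0127,.15])])*1.5,"rear tip",q.apply([0,.0425,0])+s["eef_pos"],"front outer",q.apply([0,-.055,0])+s["eef_pos"])
R=toolR(20,22); P=np.array([.5147,-.0070,.1376])
for h in (.04,.02,0): plan(P+[0,0,h],R)
d=-toolR(20,0)[:,1]
print("d in tool /0.2 per mm", np.round(R.T@d/.2*.001,5))
E
```

```text
6.2 [ 0.51421461 -0.00814592  0.22465942] [-0.0610912   0.07680623  1.88838982 -0.34318121  1.37333574  2.15794494] [-0.90157667  0.9303491  -0.79067654]
cap [[334.99641355 319.95001791]] rear tip [ 0.49370866 -0.0418301   0.24050657] front outer [0.54075173 0.03544537 0.20415135]
turn [-0.0003 -0.0001  0.    ] shift [-0.001 -0.093  0.216] t 6.2
turn [-0.0003 -0.0001  0.    ] shift [-0.001 -0.131  0.309] t 6.2
turn [-0.0003 -0.0001  0.    ] shift [-0.001 -0.168  0.402] t 6.2
d in tool /0.2 per mm [ 0.      -0.00464 -0.00187]
```

View pics/w4.png

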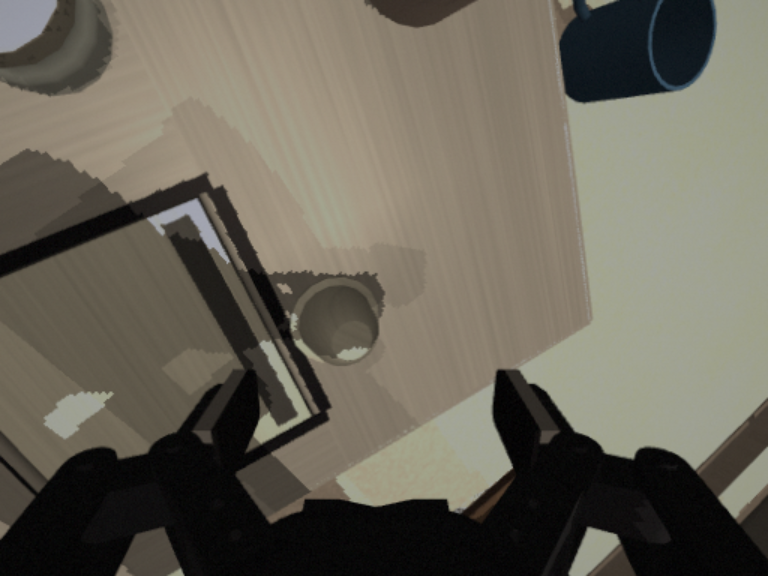

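The wrist view shows the capsule rim at (335,320), exactly where predicted, with the front finger over the flap. I'll descend and press the flap.

Request:
send_rows(moves="0 0 0 0 -0.05 0.116 1; 0 0 0 0 -0.093 0.216 1; 0 0 0 0 -0.112 0.263 1; 0 0 0 0 -0.131 0.31 1; 0 0 0 0 -0.14 0.333 1; 0 0 0 0 -0.15 0.356 1; 0 0 0 0 -0.159 0.379 1; 0 0 0 0 -0.166 0.395 1; 0 0 0 0 -0.168 0.4 1; 0 0 0 0 -0.168 0.4 1")

```text
time: 7.45
eef_pos: [0.5152, -0.0063, 0.1376]
tcp_rot: [0.945, -0.264, -0.051, 0.183]
contact_force: [-0.4, 0.2, 1.8]
opening: 0.999
finger_force: 0.5
```

```bash
python3 - <<'E'
from h import *
c=look("wrist"); save(c,"w5",1.5); s=ctrl.get_state(); print(s["time"],s["eef_pos"],s["contact_force"],s["wrist_torque"])
q=Ro.from_quat(s["tcp_rot"]); print("rear tip",w2st(q.apply([0,.0425,0])+s["eef_pos"]),"front outer",w2st(q.apply([0,-.055,0])+s["eef_pos"]))
E
```

```text
7.5 [ 0.51518762 -0.00634409  0.13770109] [0.45010916 0.97000976 1.33520446] [ 0.1150269  -0.04558082  0.0065041 ]
rear tip [-0.05830839 -0.04111587  0.15359655] front outer [-0.02752968  0.04390853  0.11713049]
```

Request:
send_rows(moves="0 0 0 0 -0.02 -0.008 1; 0 0 0 0 -0.039 -0.016 1; 0 0 0 0 -0.056 -0.023 1; 0 0 0 0 -0.074 -0.03 1; 0 0 0 0 -0.093 -0.037 1; 0 0 0 0 -0.111 -0.045 1; 0 0 0 0 -0.13 -0.052 1; 0 0 0 0 -0.148 -0.06 1; 0 0 0 0 -0.167 -0.067 1; 0 0 0 0 -0.186 -0.075 1")

```text
time: 8.75
eef_pos: [0.536, 0.0281, 0.1376]
tcp_rot: [0.945, -0.264, -0.051, 0.184]
contact_force: [-0.1, -1.8, 1.8]
opening: 1.0
finger_force: 1.3
```

Request:
send_rows(moves="0 0 0 0 -0.016 -0.007 1; 0 0 0 0 -0.032 -0.013 1; 0 0 0 0 -0.048 -0.019 1; 0 0 0 0 -0.064 -0.026 1; 0 0 0 0 -0.08 -0.032 1; 0 0 0 0 -0.093 -0.037 1; 0 0 0 0 -0.093 -0.037 1; 0 0 0 0 -0.093 -0.037 1")

```text
time: 9.75
eef_pos: [0.5465, 0.0451, 0.1377]
tcp_rot: [0.945, -0.264, -0.051, 0.183]
contact_force: [-1.5, -2.4, 2.9]
opening: 0.997
finger_force: 2.3
```

```bash
python3 - <<'E'
from h import *
A=[]
for n in ("wrist","scene"):
    c=look(n); im=cv2.cvtColor(c["image"],cv2.COLOR_RGB2BGR)
    A.append(cv2.resize(im,None,fx=.78,fy=.78) if n=="wrist" else cv2.resize(im[130:290,180:390-7],(400,315)))
A[0]=cv2.resize(A[0],(400,315)); 
c=look("side"); im=cv2.cvtColor(c["image"],cv2.COLOR_RGB2BGR); 
A.append(cv2.resize(im[110:270,150:353],(400,285)));A.append(np.zeros((285,400,3),np.uint8))
cv2.imwrite("pics/m5.png",np.vstack([np.hstack(A[:2]),np.hstack(A[2:])]))
s=ctrl.get_state(); print(s["time"],s["eef_pos"],s["contact_force"])
q=Ro.from_quat(s["tcp_rot"]); print("rear tip",w2st(q.apply([0,.0425,0])+s["eef_pos"]),"front outer",w2st(q.apply([0,-.055,0])+s["eef_pos"]))
E
```

```text
9.9 [0.54646736 0.04513216 0.13765986] [-1.08419722 -2.29201715  3.21040046]
rear tip [-0.03777439  0.01550209  0.15353498] front outer [-0.00697558  0.10053921  0.11711559]
```

View pics/m5.png

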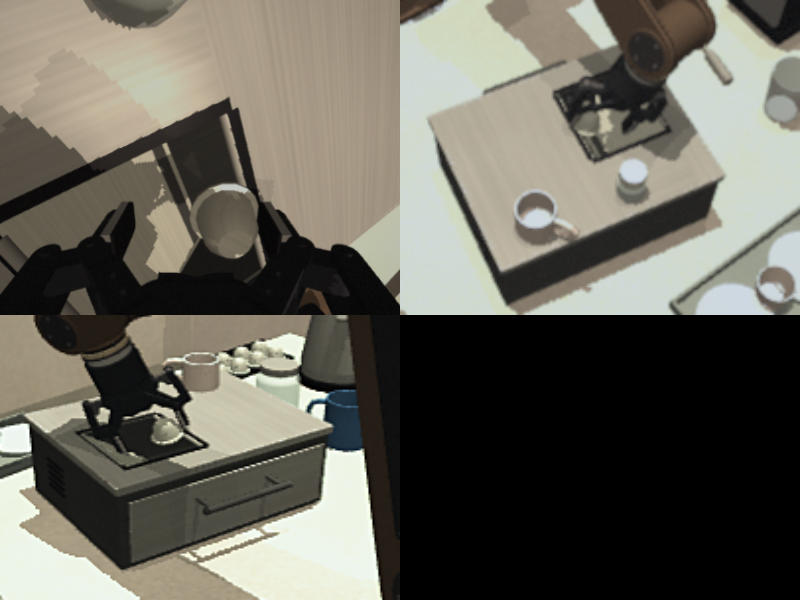

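The montage shows the flap held open and the capsule past the edge but not dropped. Its rear rim is apparently still under the rear fingertip at the lip, so I'll push a little further.

Request:
send_rows(moves="0 0 0 0 -0.012 -0.005 1; 0 0 0 0 -0.023 -0.009 1; 0 0 0 0 -0.035 -0.014 1; 0 0 0 0 -0.046 -0.019 1; 0 0 0 0 -0.058 -0.023 1; 0 0 0 0 -0.065 -0.026 1; 0 0 0 0 -0.065 -0.026 1; 0 0 0 0 -0.065 -0.026 1")

```text
time: 10.9
eef_pos: [0.5529, 0.0566, 0.1368]
tcp_rot: [0.945, -0.264, -0.052, 0.184]
contact_force: [-3.2, -6.0, 2.4]
opening: 0.998
finger_force: 2.8
```

```bash
cat > chk.py <<'E'
from h import *
import sys
s=ctrl.get_state(); print(s["time"],s["contact_force"])
q=Ro.from_quat(s["tcp_rot"]); print("rear tip",w2st(q.apply([0,.0425,0])+s["eef_pos"]),"front outer",w2st(q.apply([0,-.055,0])+s["eef_pos"]))
ref=cv2.imread("pics/w5.png")
c=look("wrist"); g=cv2.cvtColor(c["image"],cv2.COLOR_RGB2GRAY)
cv2.imwrite("pics/%s.png"%sys.argv[1],g)
# coarse brightness map between the fingers (columns 176..332, rows 150..330)
a=cv2.resize(g[150:326,168:344],(22,22),interpolation=cv2.INTER_AREA)
for r in a: print(" ".join("%3d"%v for v in r))
E
python3 chk.py g6
```

```text
10.9 [-3.16313921 -6.02571194  2.4097809 ]
rear tip [-0.03365899  0.02801625  0.15279653] front outer [-0.00295895  0.11297892  0.11612089]
206 204 202 201 204 213 211 205 149  91  47  45  43  42  43  44  43  58 152  49  46 174
202 203 202 201 198 190 148  78  47  46  46  56  44  44  43  43  43  47 129  86  31 159
199 202 200 189 126  54  46  48  48  69  89  97  49  43  43  44  43  44 103 116  30 129
194 177 107  57  46  45  49  70  94 106 113 102  58  44  44  44  44  44  78 136  30 100
102  53  47  46  47  43  75  97 100 118 123 122  64  43  43  44  44  44  60 151  41  72
 46  46  54  53  60  70  76 143  99 128 138 126  50  43  43  44  44  44  48 132  65  42
 53  77  96  78  37  86  84 111 140 103  85  61  44  43  44  44  43  43  43 106 104  29
 97  98  96  93  39  66  84  81  80  46  48  49  47  43  43  43  43  43  43  81 121  29
 97  98  96 111  84  44 110  79  79  60  43  47  48  42  42  43  43  43  43  60 144  32
 96  97  97 129 107  47 113  80  79  74  43  42  42  42  43  43  43  43  43  47 125  47
 97  96  97 112 115 104  78 105  75  57  42  42  43  43  43  43  43  43  39  32 
[... 275 characters left out ...]
  95  98 154 164 163 162  94  95  60  43  40  30  26  27  27  26  26  27  27  11   9
 40  95  95 135 162 164 161 144  60  87  33  26  26  26  26  27  27  27  26  26  10   9
 55  95  95 133 162 162 162 161  89  59  26  26  26  26  26  27  27  27  26  26  12  10
 86  96  94 147 164 160 162 160 131  50  26  26  26  27  26  27  26  26  26  26  19   9
 96  95  98 158 162 161 160 161 113  30  26  26  26  26  26  26  26  27  26  27  26  11
 97  95 108 160 160 163 158 158  74  26  27  26  26  26  26  26  26  26  27  26  26  17
 95  96 137 160 160 160 160 135  41  26  26  26  26  26  26  26  26  26  26  26  26  24
 94  96 101 134 149 159 161 104  26  26  26  26  26  26  26  26  26  26  26  26  26  21
```

```bash
python3 - <<'E'
from h import *
c=look("wrist"); uv=[[168+9.5*8,150+4.5*8],[168+11.8*8,150+4*8],[168+8.5*8,150+6*8]]
for z in (.02,.04,.06,.08,.1): print(z,[np.round(w2st(p),3).tolist() for p in onz(c,uv,z)])
m=cv2.cvtColor(c["image"],cv2.COLOR_RGB2HSV)[150:205,215:275]
cs=look("scene")["image"];cd=look("side")["image"]
for p in ([-.03,.03,.02],[-.03,.05,.15],[-.03,-.0,.15]): pass
print(ctrl.get_state()["time"])
import itertools
g=cv2.cvtColor(c["image"],cv2.COLOR_RGB2GRAY)[150:214,220:284]
for r in cv2.resize(g,(21,21),interpolation=cv2.INTER_AREA): print(" ".join("%3d"%v for v in r))
E
```

```text
0.02 [[-0.028, 0.024, 0.02], [-0.033, 0.005, 0.02], [-0.035, 0.036, 0.02]]
0.04 [[-0.019, 0.029, 0.04], [-0.024, 0.012, 0.04], [-0.026, 0.04, 0.04]]
0.06 [[-0.011, 0.034, 0.06], [-0.015, 0.018, 0.06], [-0.017, 0.044, 0.06]]
0.08 [[-0.002, 0.039, 0.08], [-0.006, 0.025, 0.08], [-0.008, 0.048, 0.08]]
0.1 [[0.006, 0.044, 0.1], [0.003, 0.032, 0.1], [0.001, 0.052, 0.1]]
11.1
210 211 210 208 205 201 199 180 124  56  47  46  45  44  43  43  42  42  41  40  41
211 209 206 204 185 131  97  55  47  46  46  46  45  45  44  43  42  41  42  43  44
206 205 201 142  66  46  47  47  47  46  45  46  44  44  44  42  43  43  44  45  45
193 156  76  46  48  47  48  46  46  46  45  45  44  43  43  43  43  45  45  45  43
 70  49  49  48  48  48  47  46  45  46  45  48  74  60  43  44  45  44  43  42  43
 49  49  48  48  47  47  46  46  45  49  67  80 104 111  55  44  43  43  43  43  43
 47  48  48  47  46  47  46  52  75  91  95  91  88 105  80  42  43  43  43  43  44
 44  46  47  47  46  54  77  95 101 101 101  97  92  88  98  48  43  43  44  44  43
 44  43  47  56  77  96 102 103 105 107 106 104  98  91 
[... 335 characters left out ...]
 117  62  44  43  43  44  44
 67 128  97  88  92  97 119 141 126 133 133 130 127 123 107  52  42  43  43  43  43
 80 182 180  97  89  95 125 125 118 136 143 144 145 135  83  44  43  43  43  43  44
 84 109 199 171 104 106 126 136 113 121 140 142 132  96  52  43  43  43  43  42  43
 83  84 115 194 199 151 119 122  99  96 107 104  83  54  47  43  43  43  43  43  44
 84  84  85  88 131 170 123 122  92  77  71  59  51  50  49  44  43  44  43  44  43
 85  84  82  81  82  84  64  49  51  49  49  50  50  50  49  45  43  44  44  43  43
 82  81  82  81  81  82  66  42  43  48  49  50  49  49  50  48  43  43  43  43  43
 82  81  81  81  80  80  76  47  42  42  46  50  50  50  50  50  45  43  43  44  43
```

The capsule now lies down in the drawer, around station (-28, 24), below z 0.06 and clear of the flap's swing. I'll lift straight up slowly so the flap follows.

Request:
send_rows(moves="0 0 0 0 0.01 -0.023 1; 0 0 0 0 0.02 -0.046 1; 0 0 0 0 0.03 -0.07 1; 0 0 0 0 0.04 -0.093 1; 0 0 0 0 0.05 -0.116 1; 0 0 0 0 0.06 -0.14 1; 0 0 0 0 0.07 -0.163 1; 0 0 0 0 0.08 -0.19 1; 0 0 0 0 0.12 -0.28 1; 0 0 0 0 0.187 -0.464 1; 0 0 0 0 0.28 -0.7 1; 0 0 0 0 0.28 -0.7 1")

```text
time: 12.6
eef_pos: [0.5562, 0.0576, 0.2953]
tcp_rot: [0.946, -0.265, -0.046, 0.182]
contact_force: [0.0, -0.1, -0.2]
opening: 1.0
finger_force: 0.0
```

Request:
send_rows(moves="0 0 0 0 0.3 0 1; 0 0 0 0 0.3 0 1; 0 0 0 0 0.3 0 1; 0 0 0 0 0.3 0 1; 0 0 0 0 0.3 0 1; 0 0 0 0 0.3 0 1; 0 0 0 0 0.3 0 1; 0 0 0 0 0.3 0 1")

```text
time: 13.6
eef_pos: [0.525, 0.0099, 0.3106]
tcp_rot: [0.945, -0.264, -0.051, 0.183]
contact_force: [0.7, 0.1, -0.5]
opening: 1.001
finger_force: 0.0
```

```bash
python3 - <<'E'
from h import *
import pickle
s=ctrl.get_state(); print(s["time"],s["eef_pos"],s["contact_force"])
D=pickle.load(open("c0.pkl","rb"))
for n in ("scene","side"):
    c=look(n); g=lambda im:cv2.GaussianBlur(cv2.cvtColor(im,cv2.COLOR_RGB2GRAY),(5,5),0).astype(int)
    pts=[(x,y,.15) for x in(-.075,-.03,.015) for y in(.035,.08,.125)]+[(-.063,-.055,.16),(-.05,-.01,.15),(-.1,-.1,.15)]
    uv=np.round(proj(c,[st2w(p) for p in pts])).astype(int)
    print(n,"now",[int(g(c["image"])[v,u]) for u,v in uv],"\n before",[int(g(D[n]["image"])[v,u]) for u,v in uv])
    for nm,p in (("demi",(.095,-.115,.2)),("creamer",(.1,0,.21))):
        u,v=np.round(proj(c,st2w(p))[0]).astype(int); print(nm,np.abs(g(c["image"])-g(D[n]["image"]))[v-8:v+9,u-8:u+9].max())
c=look("wrist"); pickle.dump(c,open("w9.pkl","wb"))
uv=proj(c,[st2w((-.03,.08,.15)),st2w((-.03,.02,.15))]); print(uv)
g=cv2.cvtColor(c["image"],cv2.COLOR_RGB2GRAY)[::12,::16]
for r in g: print(" ".join("%3d"%v for v in r))
E
```

```text
13.6 [0.5249787  0.00991768 0.31062918] [ 0.73064742  0.0681428  -0.49109981]
scene now [129, 129, 145, 76, 131, 166, 108, 125, 146, 174, 158, 171] 
 before [128, 205, 206, 102, 206, 206, 111, 207, 207, 168, 166, 164]
demi 9
creamer 8
side now [121, 129, 153, 61, 139, 179, 98, 130, 153, 198, 179, 195] 
 before [130, 240, 242, 97, 241, 242, 107, 243, 243, 180, 196, 195]
demi 1
creamer 12
[[128.69262033 206.65920277]
 [184.4895971  181.10264728]]
138 139 142 142 144 145 121 124 127 127 128 126 130 124  65  54 149 149  53  57 147 147 147 146 147 144 143 142 143 143 140 139
140 141 124 137 147 148 148 127 127 134 135 132 129 129  69  50 149 149  57 149 132 100  18 148  74  74 104 144 143 142 142 141
121 115 121 145 149 148 151 149 134 138 134 135 137 133  69  46  48 105  60 119 139 149  25  21  21  16  16 146 145 144 142 142
116 120 125 128 148 149 151 151 138 142 140 140 137 138 133  47  49  49 116 117 117 149  24  18  21  16  20 144 146 145 144 144
119 120 123 125 150 150 150 152 142 142 144 145 142 142 134 128 123 122 116 119 118 117  20  22  17  21  21 147 147 145 145 144
117 120 122
[... 2744 characters left out ...]
 148  91  34  30  54   3   6  11   8  10   2  11 147 111  34
 92  86   7   5   4   8  12   3   2   9   7  97  97  94  96  98 151 146  31   9   1  29   9   6   4  10   5   0   8   6  32  34
 98 111   8   8   7  12  10   7   4  15   8 150  97   5   4   6  72   6   4  11  11   8   6   7  24  13   9  22  10   5   8  34
 75   7   5   4  10  13  14  15   3   3   6   7  10   6   8   5   7   7   3   7   3   1   7   8  11  14   8  20   2   8   2  34
  7   8   7   3  12   5 148 130  12   2   6   7   7  11   5   8   2   6   6   0   6   2   6   1   7  52   1  17   8   4   3   3
  2   7   4   4   4  10 145 147  10   8   3   4   5   6   8   8   8   8   7   0   5   1   6  26  50  64  80   4   4   3   3   9
```

Request:
send_rows(moves="0 0 0 0.3 0.9 -0.2 1; 0 0 0 0.3 0.9 -0.2 1; 0 0 0 0.3 0.9 -0.2 1; 0 0 0 0.3 0.9 -0.2 1; 0 0 0 0.3 0.9 -0.2 1; 0 0 0 0.3 0.9 -0.2 1; 0 0 0 0.3 0.9 -0.2 1")

```text
time: 14.62
eef_pos: [0.4975, -0.15, 0.4137]
tcp_rot: [0.946, -0.263, -0.052, 0.183]
contact_force: [1.0, -0.2, 0.2]
opening: 0.996
finger_force: 0.0
```

```bash
python3 - <<'E'
from h import *
import pickle
s=ctrl.get_state(); print(s["time"],s["eef_pos"])
D=pickle.load(open("c0.pkl","rb"))
for n in ("scene","side"):
    c=look(n); g=lambda im:cv2.GaussianBlur(cv2.cvtColor(im,cv2.COLOR_RGB2GRAY),(3,3),0).astype(int)
    pts=[(x,y,.15) for x in(-.075,-.03,.015) for y in(.025,.03,.035,.06,.08,.125)]
    uv=np.round(proj(c,[st2w(p) for p in pts])).astype(int)
    print(n,"now",[int(g(c["image"])[v,u]) for u,v in uv],"\n before",[int(g(D[n]["image"])[v,u]) for u,v in uv])
E
```

```text
14.625 [ 0.49746841 -0.15004413  0.41368368]
scene now [95, 71, 83, 213, 213, 214, 118, 61, 61, 157, 213, 213, 105, 75, 71, 208, 214, 213] 
 before [133, 101, 123, 205, 205, 206, 165, 88, 93, 207, 206, 206, 150, 111, 103, 207, 207, 207]
side now [88, 58, 71, 243, 240, 242, 67, 45, 39, 206, 241, 242, 84, 54, 45, 239, 242, 242] 
 before [155, 107, 117, 240, 240, 242, 126, 88, 77, 241, 241, 242, 151, 100, 84, 242, 242, 242]
```

```bash
python3 -c "
from plant import ctrl
print(ctrl.sign_off())"
```

```text
the job is handed in; nothing more can be done
None
```

The capsule was pushed through the held-down flap into the waste drawer, the flap has closed, and the job was handed in at about 15 s with the arm clear; of the items to leave alone, I compared only the cup and creamer with the first pictures, and both were unmoved.

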